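# Dial the code on a medicine lock box and open it

### The job

Open the locked medicine box: turn its three number wheels so that they read 4, 7, 2 from left to right at the white marks, then slide the catch beside them all the way to the right, so that the lid springs up. Use only fingertip pressure on the lock, never more than 30 N, do not force the catch, and leave the mug, teaspoon, salt shaker and spice jar where they are.

Things in the scene. Friction and masses are not known exactly. Their poses are not given: they have to be found in the camera images.
- lockbox: White painted steel case, 200 mm deep (x), 240 wide (y), 70 high; stands firmly, does not move. Origin: middle of its underside; x from its front (towards the robot) to its back, y to its left, z up. In front, from x = -0.0955 to -0.0275, sits the lock unit, a flat aluminium plate, upper side at z = 0.078; behind x = -0.02 the white lid, top at z = 0.079.
- lock_seat (a point): Point of the case, axes as the case: nominal middle of the lock plate's upper side, case (-0.0615, 0, 0.078). The lock unit lies on a soft gasket in its recess: plate, wheels and catch together sit up to 2 mm off along x and y and up to 4 mm higher or lower than said here; that is not measured and must be found by touch. More than 30 N between the hand and anything breaks the lock.
- left_top (a point): Point of the case: nominal top of the left thumbwheel, case (-0.0615, 0.066, 0.092), 14 mm above the plate. The wheel is a black disc, 16 mm wide, radius 26 mm, axis along the case's y, in a slot with a 4 mm high black frame. White figures 0 to 9, 10 mm tall, 36 degrees apart, upright seen from the front; it reads the one on its very top, between two white marks on the frame.
- middle_top (a point): Same for the middle wheel, case (-0.0615, 0.032, 0.092). To turn a wheel: press a fingertip on its top and drag level along the case's x, 16.3 mm for each figure. The rim grips like rubber (friction about 1). 2 to 5 N along the rim carries it over a click; pressed too lightly the finger slips.
- right_top (a point): Same for the right wheel, case (-0.0615, -0.002, 0.092). In each wheel a sprung pawl clicks into every figure and centres the wheel on it once let go, unless it was left almost halfway between two.
- catch_ridge (a point): Point of the case: nominal top middle of the catch's ridge when the catch is shut, case (-0.0615, -0.054, 0.0925). The ridge is black, 24 mm long along x, 10 mm wide along y, and rises 14.5 mm above the plate from a flat black foot 34 x 24 mm, 2 mm high. Between it and the right wheel are 39 mm of bare plate.
- wheel_left (a joint): turn of the left number wheel (rad): the figure at the marks is the value / 0.6283 (0 = figure 0, 0.6283 = 1, ... 5.65 = 9, 6.283 = 0 again). It grows when the wheel's top is dragged away from the robot (along the case's +x); it turns endlessly both ways with a click at each figure. It must read 4 (2.513 or a whole turn of 6.283 more or less).
- wheel_middle (a joint): turn of the middle number wheel, as for the left one. It must read 7 (4.398, or a whole turn more or less).
- wheel_right (a joint): turn of the right number wheel, as for the left one. It must read 2 (1.257, or a whole turn more or less).
- catch (a joint): travel of the catch to the right, towards the case's -y (m): 0 shut, 0.014 fully open. Friction 1.5 N; it stays where it is left. As long as any wheel is off the code it is blocked after about 1 mm; with the code set it is free, and its bar then holds the wheels. It lets go of the lid after about 8 mm.
- lid (a joint): angle of the white lid (rad) about its hinge at the back upper edge: 0 shut (up to 0.03 while the catch holds it); released, its spring lifts the front edge by itself to about 0.3 (some 35 mm).
- kettle: white kettle with a black handle, 152 x 197 x 229 mm tall, on its base at the back, left of and behind the box; origin: middle of its underside. It stays where it is; keep the arm clear of it.
- mug: striped mug, 86 x 120 x 90 mm with its handle, standing on the worktop to the left of the box; origin: middle of its underside. A bystander.
- teaspoon: steel teaspoon, 130 x 26 x 11 mm, lying on the worktop near the mug. A bystander.
- salt_shaker: glass salt shaker, 44 mm across, 90 mm tall, standing on the worktop to the right of the box; origin: middle of its underside. A bystander.
- spice_jar: spice jar with a black cap, 41 mm across, 105 mm tall, to the right of the box; origin: middle of its underside. A bystander.

How it is judged:
By the outcome, as a careful person would: the job done as asked, in the order asked, and still so for the second after the job is handed in, with the robot touching nothing.
It also fails if it takes over 72 s, if anything falls off the work surface, if the arm or the gripper's body presses on something with over 40 N, if the wrist force passes 120 N, or if a joint passes its speed limit or range.

### The arm

A 6-joint arm with a two-finger parallel gripper is mounted at the origin on a cart in front of the work surface, level with it; the furniture and walls round the work are solid. World frame = base frame: x ahead of the robot, y to its left, z up, the work surface at z = 0. Lengths are in m, angles in degrees, forces in N, time in s.
With the tool pointing down it reaches from about 0.325 to 0.85 m from the base axis. Payload 15.5 kg.
Tool frame: the origin (TCP) lies midway between the tips of the shut fingers; the grasp point (between the pads) lies 19 mm behind it; z points along the fingers, y is the line along which they close (so a half turn about z gives the same grasp; the last joint's range is limited). The gripper opens to 91 mm and grips with 3 to 60 N. Pads are 32 mm wide; open, the fingers measure 118 mm over their backs; the gripper's body (76 mm by 178 mm) begins 60 mm behind the grasp point.
Start: joints at [-74.341, 28.281, 77.091, -0, 74.628, -5.472], TCP at [0.225, -0.583, 0.214] pointing down, gripper open.
Joint ranges: [-166.48, 166.48], [-47.26, 123.95], [12.59, 153.08], [-70.14, 250.14], [6.76, 159.57], [-176.63, 176.63]. Speed limits (degrees/s): [108.29, 108.29, 147.25, 172.46, 172.46, 172.46].

### API

Orientations are given as a 3x3 rotation matrix whose columns are the frame's x, y, z axes.
In Python, from bench import ctrl gives the robot as it stands. The module is installed in compiled form; this text tells all that it offers. Calls block until the motion is done:
- ctrl.goto(position, orientation): joint-space move of the TCP to a pose.
- ctrl.move_l(position, vel=0.15, ori=None, contact_N=None): straight line of the TCP; ori=None keeps the orientation; vel is the mean speed in m/s. With contact_N (N) it stops when the force on the tool has changed by that much, and returns True; else False.
- ctrl.movej(angles): joint-space move.
- ctrl.command_gripper(opening): opening from 0.0 (shut) to 1.0 (fully open); the grip force is fixed at half the most; returns when the fingers have stopped.
- ctrl.sleep(seconds).
- ctrl.ik(position, orientation): joint angles nearest the present ones, or None.
- ctrl.read_camera(name): name is "scene" or "side" or "wrist"; returns the picture (400x640x3 uint8, blue, green, red); there is no depth.
- ctrl.camera_params(name): a dict with "fx", "fy", "cx", "cy" (pixels), "pose" (4x4, takes a point from camera to world coordinates); the wrist camera has in their place "T_tool_cam" (4x4, takes a point from camera to tool coordinates, whose origin is the TCP and whose axes are the flange's). Camera axes: x right, y up, looking along -z (the intrinsics and any distortion apply to the point x, -y, -z); pixel columns grow to the right and rows downward; lengths in m; the calibration is good to about 2 mm. A picture is of the moment at which its call begins: read the wrist's pose just before it. camera_params takes no time and is no camera call.
A pose or a line that the arm cannot do raises ctrl.MotionError and nothing moves.
- ctrl.sign_off(): hands the job in; it is judged then, once.
Readings, each from a call of its own:
- ctrl.current_t(): time.
- ctrl.current_q(): joint angles.
- ctrl.current_dq(): joint speeds.
- ctrl.current_effort(): joint torques, N m.
- ctrl.current_tool_pos(): TCP position.
- ctrl.current_eef_rot(): TCP orientation.
- ctrl.current_contact_force(): force on the tool from outside, world axes, zero at the start.
- ctrl.current_wrist_torque(): the same for the moment, N m.
- ctrl.current_grip_width(): opening from 0.0 (shut) to 1.0 (fully open).
- ctrl.current_grasp_force(): force on a finger pad.
Only numpy, scipy, OpenCV 4.12 (cv2) and the standard library are available. Lean on these libraries where they do the work, as an engineer would, in place of code of your own. Each camera call takes 0.05 s, during which the arm holds its last target. There are 200 camera calls.

## Working session

There is one attempt and no reset: what is moved stays moved. The work goes in short steps, each a Python script; the robot and the scene stay as the last script left them, time stands still between calls to the robot, and variables do not carry over. Pictures are saved under pics/ and viewed, at most 10 in all, crops included, and the job is handed in when it is done.

```bash
mkdir -p pics; python3 - <<'E'
from bench import ctrl
import cv2
for n in ("scene","side","wrist"):
    cv2.imwrite(f"pics/{n}0.png",ctrl.read_camera(n))
    p=ctrl.camera_params(n); print(n,{k:(v.round(4).tolist() if hasattr(v,'round') and hasattr(v,'tolist') else v) for k,v in p.items()})
print(ctrl.current_t(),ctrl.current_eef_rot())
a=cv2.imread("pics/scene0.png");b=cv2.imread("pics/side0.png")
E
```

```text
scene {'fx': 457.2148498771298, 'fy': 457.2148498771298, 'cx': 317.87431078189417, 'cy': 204.27783023696418, 'pose': [[-0.8318, 0.3252, -0.4499, -0.012], [-0.5548, -0.5168, 0.652, 0.6089], [-0.0205, 0.792, 0.6102, 0.8023], [0.0, 0.0, 0.0, 1.0]]}
side {'fx': 489.16736030023293, 'fy': 489.16736030023293, 'cx': 316.1554392720966, 'cy': 201.53545678595808, 'pose': [[-0.9503, 0.2471, -0.1895, 0.234], [-0.3113, -0.7441, 0.5911, 0.6996], [0.0051, 0.6207, 0.784, 1.2649], [0.0, 0.0, 0.0, 1.0]]}
wrist {'fx': 331.4057291629218, 'fy': 331.4057291629218, 'cx': 321.3528014033802, 'cy': 199.35080486950255, 'T_tool_cam': [[-0.0007, 0.9712, 0.2385, 0.0666], [1.0, 0.0005, 0.0009, 0.0002], [0.0008, 0.2385, -0.9712, -0.1712], [0.0, 0.0, 0.0, 1.0]]}
0.15 [[ 9.32771183e-01  3.60468961e-01 -2.20104456e-04]
 [ 3.60469011e-01 -9.32770778e-01  8.76358488e-04]
 [ 1.10593029e-04 -8.96782780e-04 -9.99999592e-01]]
```

View pics/scene0.png

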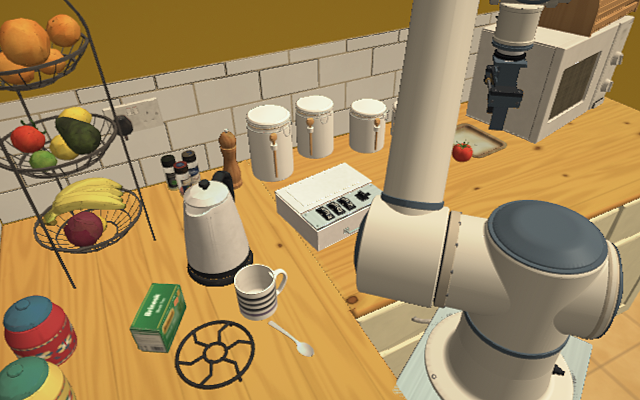

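View pics/side0.png

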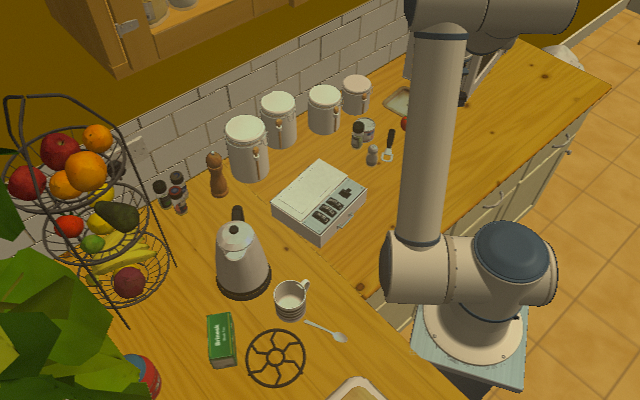

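The scene and side views show the box around pixel (320,200) in the side view. The top-face corners are about (318,160) back-left, (272,210), (322,238) and (367,190), and the lock strip is on the robot side. Next I'll localise it roughly and move the wrist camera over it.

```bash
cat > h.py <<'E'
from bench import ctrl
import numpy as np, cv2
def cam(n):
    p=ctrl.camera_params(n); K=np.array([[p['fx'],0,p['cx']],[0,p['fy'],p['cy']],[0,0,1.]])
    if n=='wrist':
        T=np.eye(4);T[:3,:3]=ctrl.current_eef_rot();T[:3,3]=ctrl.current_tool_pos();T=T@p['T_tool_cam']
    else: T=np.array(p['pose'])
    return K,T
def back(K,T,px,z):
    px=np.atleast_2d(px).astype(float); d=np.c_[(px-K[[0,1],2])/K[0,0],np.ones(len(px))]@np.diag([1,-1,-1])@T[:3,:3].T
    return T[:3,3]+d*((z-T[2,3])/d[:,2])[:,None]
def proj(K,T,P):
    c=(np.atleast_2d(P)-T[:3,3])@T[:3,:3]@np.diag([1,-1,-1]); u=c@K.T; return u[:,:2]/u[:,2:]
def down(yaw,s=1): # tool x along case x rotated yaw(deg)
    c,d=np.cos(np.radians(yaw)),np.sin(np.radians(yaw)); return s*np.array([[c,d,0],[d,-c,0],[0,0,-s]],float)
E
python3 - <<'E'
from h import *
K,T=cam('side'); w=back(K,T,[[318,160],[272,210],[322,238],[367,190]],.078); print(w.round(3)); c=w.mean(0)
f=(w[2]+w[3]-w[0]-w[1])/2; f=-f; yaw=np.degrees(np.arctan2(f[1],f[0])); print(c,yaw)
R=down(yaw); 
for p in ([-.09,0],[-.13,0],):
  for z in (.25,.3):
    r=np.radians(yaw); pos=c[:2]+np.array([np.cos(r)*p[0],np.sin(r)*p[0]])
    for s in (1,-1): print(p,z,s,ctrl.ik([*pos,z],down(yaw,s)))
E
```

```text
[[ 0.57  -0.364  0.078]
 [ 0.638 -0.121  0.078]
 [ 0.462 -0.071  0.078]
 [ 0.383 -0.29   0.078]]
[ 0.51340389 -0.21176581  0.078     ] -18.907212918455922
[-0.09, 0] 0.25 1 [-3.04475502e+01  1.31310398e+01  9.56065040e+01 -2.54444375e-14
  7.12624561e+01  7.84596628e+01]
[-0.09, 0] 0.25 -1 [-3.04475502e+01  1.31310398e+01  9.56065040e+01 -2.54444375e-14
  7.12624561e+01 -1.01540337e+02]
[-0.09, 0] 0.3 1 [-3.04475502e+01  1.04135189e+01  9.08819233e+01 -2.54444375e-14
  7.87045578e+01  7.84596628e+01]
[-0.09, 0] 0.3 -1 [-3.04475502e+01  1.04135189e+01  9.08819233e+01 -2.54444375e-14
  7.87045578e+01 -1.01540337e+02]
[-0.13, 0] 0.25 1 [-3.15339680e+01  9.69977067e+00  1.00290219e+02 -2.54444375e-14
  7.00100107e+01  7.73732449e+01]
[-0.13, 0] 0.25 -1 [-3.15339680e+01  9.69977067e+00  1.00290219e+02 -2.54444375e-14
  7.00100107e+01 -1.02626755e+02]
[-0.13, 0] 0.3 1 [-3.15339680e+01  6.80543007e+00  9.54047833e+01 -2.54444375e-14
  7.77897866e+01  7.73732449e+01]
[-0.13, 0] 0.3 -1 [-3.15339680e+01  6.80543007e+00  9.54047833e+01 -2.54444375e-14
  7.77897866e+01 -1.02626755e+02]
```

```bash
python3 - <<'E'
from h import *
yaw=-18.9; r=np.radians(yaw); c=np.array([.5134,-.2118])
pos=c-.12*np.array([np.cos(r),np.sin(r)])
t=ctrl.current_t(); ctrl.goto([*pos,.23],down(yaw)); print('goto t',ctrl.current_t()-t)
t=ctrl.current_t(); ctrl.command_gripper(0); print('grip t',ctrl.current_t()-t)
K,T=cam('wrist'); np.savez('w1.npz',K=K,T=T); im=ctrl.read_camera('wrist'); cv2.imwrite('pics/w1.png',im)
print(ctrl.current_t(),ctrl.current_tool_pos(),ctrl.current_contact_force())
E
```

```text
goto t 1.6333000000000002
grip t 1.3666999999999998
3.2 [ 0.39987591 -0.17293608  0.23000594] [-0.52752009  0.30445227  0.46406064]
```

View pics/w1.png

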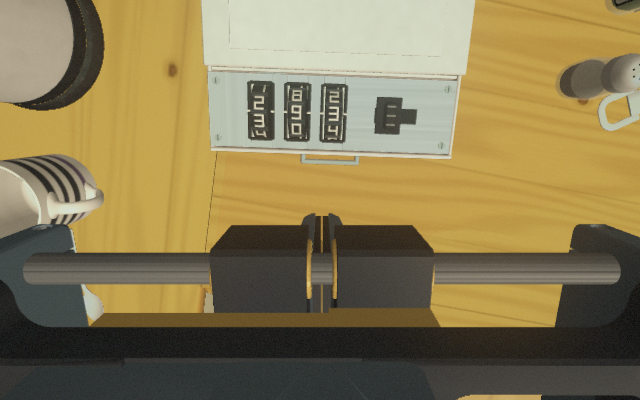

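The wrist view shows the lock plate at about x 210–460, y 70–155, with wheels at (260,112), (297,112) and (334,112) and the catch ridge near (400,117). I'll enlarge it to read the figures and edges.

```bash
python3 - <<'E'
import cv2
im=cv2.imread('pics/w1.png')[55:170,200:475]
cv2.imwrite('pics/w1c.png',cv2.resize(im,(800,335),interpolation=cv2.INTER_CUBIC))
E
```

```text
(no output)
```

View pics/w1c.png

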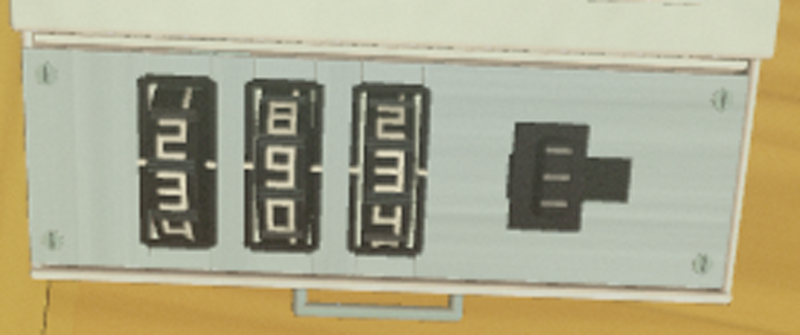

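Reading at the marks, the left wheel sits about halfway between 2 and 3 (≈2.4), the middle is at 9, and the right is at 3. So left needs about +1.56 figures, middle −2 and right −1. The mark-pair centres in the crop are (175.5,164), (282.5,168.5) and (389,171.5), with the ridge at ≈(556,177).

```bash
cat >> h.py <<'E'
try:
    _d=np.load('frame.npz'); YAW=float(_d['yaw']); O=_d['o']   # O: right..: world xy of middle wheel centre
    EX=np.array([np.cos(np.radians(YAW)),np.sin(np.radians(YAW))]); EY=np.array([-EX[1],EX[0]])
    def L(x,y,z): return [*(O+x*EX+y*EY),z]   # lock frame: origin = middle wheel, axes of case, world z
    def F():  # force in lock frame
        f=ctrl.current_contact_force(); return np.array([f[:2]@EX,f[:2]@EY,f[2]])
    def xy():
        p=ctrl.current_tool_pos(); return np.array([(p[:2]-O)@EX,(p[:2]-O)@EY,p[2]])
except FileNotFoundError: pass
E
python3 - <<'E'
from h import *
d=np.load('w1.npz');K,T=d['K'],d['T']; s=275/800
px=lambda a:np.array(a)*s+[200,55]
m=back(K,T,px([[175.5,164],[282.5,168.5],[389,171.5]]),.082)
v=m[0]-m[2]; yaw1=np.degrees(np.arctan2(-v[0],v[1])); print(m,yaw1,np.linalg.norm(v))
a=back(K,T,px([[34,47],[746,73],[35,275],[732,298]]),.077); print(a)
for i,j in((0,1),(2,3)): w=a[i]-a[j]; print(np.degrees(np.arctan2(-w[0],w[1])),np.linalg.norm(w))
rd=back(K,T,px([556,177]),.0925)[0]
yaw=np.mean([yaw1]+[np.degrees(np.arctan2(-(a[i]-a[j])[0],(a[i]-a[j])[1])) for i,j in((0,1),(2,3))])
np.savez('frame.npz',yaw=yaw,o=m[:,:2].mean(0)); print(yaw)
import importlib,h; importlib.reload(h)
print('ridge in lock frame',(rd[:2]-h.O)@h.EX,(rd[:2]-h.O)@h.EY,'expect 0,-.086')
E
```

```text
[[ 0.48692192 -0.14272544  0.082     ]
 [ 0.47449239 -0.17465435  0.082     ]
 [ 0.46253275 -0.20664115  0.082     ]] -20.886022660850877 0.06841089257804857
[[ 0.53515803 -0.11266374  0.077     ]
 [ 0.45446184 -0.32380851  0.077     ]
 [ 0.46913808 -0.08437095  0.077     ]
 [ 0.38612257 -0.30275511  0.077     ]]
-20.916065163647396 0.2260397971354818
-20.813560049095084 0.23363051145302027
-20.87188262453112
ridge in lock frame 4.039977613914947e-05 -0.08571019413334319 expect 0,-.086
```

```bash
python3 - <<'E'
from h import *
print(ctrl.current_t()); ctrl.goto(L(.008,-.034,.125),down(YAW)); ctrl.move_l(L(.008,-.034,.104),vel=.06)
print(ctrl.current_t(),xy(),F()); f0=F()
print(ctrl.move_l(L(.008,-.034,.084),vel=.01,contact_N=4)); print(ctrl.current_t(),xy(),F()-f0)
z=xy()[2]
for dz in (.0005,.001):
    ctrl.move_l(L(.008,-.034,z-dz),vel=.01); ctrl.sleep(.1); print(xy(),F()-f0)
    if (F()-f0)[2]>9: break
print(ctrl.current_t())
E
```

```text
3.2
4.2917 [ 0.00778383 -0.03398299  0.10397183] [ 0.27204386 -0.56724197  0.22934166]
True
5.5917 [ 0.00810519 -0.0340052   0.09024793] [-1.00534511  0.90348556  7.66313209]
[ 0.00836467 -0.03402414  0.09020912] [-2.18093956  1.35733162 11.17772664]
5.9417
```

```bash
python3 - <<'E'
from h import *
z=.08975
for x in (.004,0,-.004,-.0085): ctrl.move_l(L(x,-.034,z),vel=.03); print(xy().round(4),F().round(1))
ctrl.move_l(L(-.0085,-.034,.105),vel=.08); print(ctrl.current_t(),F())
K,T=cam('wrist'); im=ctrl.read_camera('wrist')
c=proj(K,T,L(0,0,.09))[0]; print(c)
cv2.imwrite('pics/w2.png',im)
E
```

```text
[ 0.0047 -0.034   0.0903] [0.9 0.  8.5]
[ 0.0005 -0.034   0.0902] [-0.3  1.7  9.6]
[-0.0037 -0.034   0.0902] [-1.7  0.5  9.9]
[-0.0081 -0.034   0.0902] [-1.   1.6  9.4]
7.4333 [-0.0224026  -0.29352411  0.58767124]
[263.25860161 220.28910724]
```

View pics/w2.png

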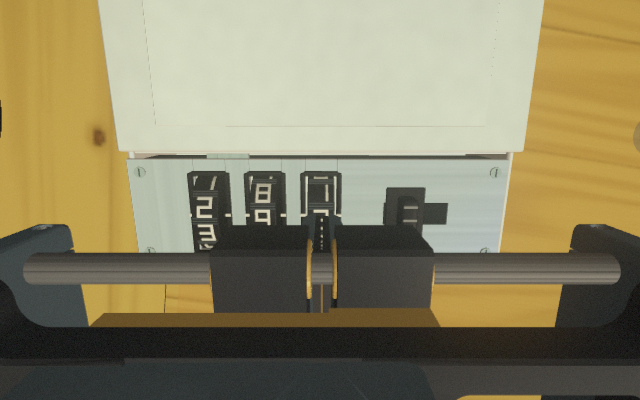

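The right wheel turned one figure without slipping: 1 now sits above the mark and 2 is behind the fingertip. I'll do the middle wheel (−2) and the left (+1.56) the same way.

```bash
cat >> h.py <<'E'
def stroke(y,x0,x1):
    ctrl.move_l(L(x0,y,.1),vel=.1); ctrl.move_l(L(x0,y,.0925),vel=.03); f0=F()
    hit=ctrl.move_l(L(x0,y,.084),vel=.01,contact_N=5); z=min(xy()[2]-.0006,.0899); log=[]
    for x in np.linspace(x0,x1,4): ctrl.move_l(L(x,y,z),vel=.03); log.append((F()-f0).round(1).tolist())
    print(hit,round(z,5),log,xy().round(4)); ctrl.move_l(L(x1,y,.1),vel=.08)
E
python3 - <<'E'
from h import *
stroke(0,.008,-.0085); stroke(0,.008,-.0085)
stroke(.034,-.0045,.005); stroke(.034,-.008,.0085)
print(ctrl.current_t())
ctrl.move_l(L(-.055,.0,.16),vel=.15)
K,T=cam('wrist'); im=ctrl.read_camera('wrist'); c=proj(K,T,L(0,-.03,.09))[0]; print(c)
u,v=c.astype(int); im=im[max(v-80,0):v+80,max(u-130,0):u+130]; cv2.imwrite('pics/w3.png',cv2.resize(im,None,fx=3,fy=3,interpolation=cv2.INTER_CUBIC))
print(ctrl.current_t())
E
```

```text
True 0.08966 [[-1.2, 0.4, 12.1], [0.7, 1.3, 10.4], [-1.5, 1.2, 11.8], [-1.7, 1.2, 10.4]] [-0.008  -0.      0.0902]
True 0.08966 [[-1.8, 0.9, 12.1], [0.7, 0.4, 10.6], [-2.3, 0.6, 12.5], [-2.7, 0.8, 12.5]] [-0.0081 -0.      0.0902]
True 0.08968 [[-0.6, -1.0, 10.6], [0.4, 1.4, 9.6], [2.1, 0.6, 9.1], [-1.4, 0.5, 11.9]] [0.0056 0.034  0.0902]
True 0.0897 [[-0.5, -0.6, 10.2], [-0.7, -1.5, 10.1], [3.0, -0.5, 7.0], [-1.8, -0.3, 11.0]] [0.0091 0.034  0.0902]
18.325
[363.28234502 135.01516715]
19.15
```

View pics/w3.png

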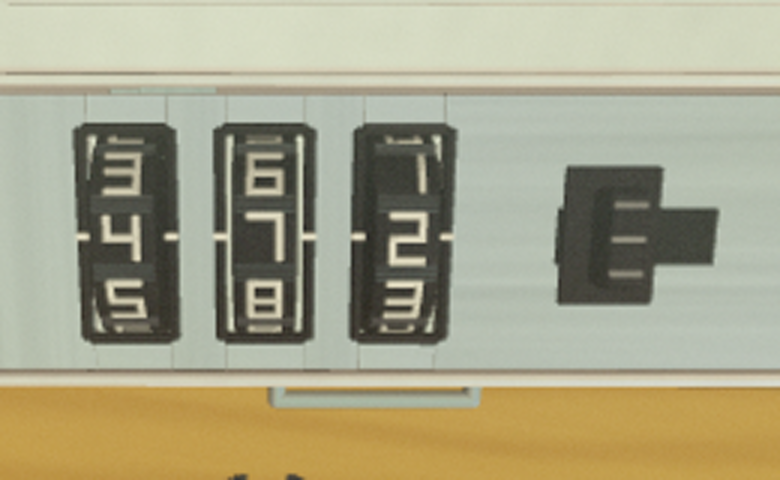

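The wheels read 4 7 2, all centred at the marks. Now the catch: I'll lower into the gap beside the ridge, touch it, then push in small force-watched steps.

```bash
python3 - <<'E'
from h import *
x=-.006; ctrl.move_l(L(x,-.0625,.105),vel=.15)
print('down hit',ctrl.move_l(L(x,-.0625,.0825),vel=.025,contact_N=5),xy().round(4)); f0=F()
print('ridge',ctrl.move_l(L(x,-.085,.0825),vel=.01,contact_N=2.5),xy().round(4),(F()-f0).round(1))
y0=xy()[1]; y=y0
while y>y0-.022:
    y-=.001; ctrl.move_l(L(x,y,.0825),vel=.02); f=F()-f0; print(round(y-y0,4),(xy()[1]-y0).round(4),f.round(1).tolist())
    if f[1]>9: break
print(ctrl.current_t())
E
```

```text
down hit False [-0.0059 -0.0625  0.0826]
ridge True [-0.0062 -0.0722  0.0823] [-0.   0.6  0.5]
-0.001 -0.001 [-1.1, 0.0, -1.9]
-0.002 -0.002 [-0.5, 1.3, -1.7]
-0.003 -0.003 [-1.6, 1.8, -1.1]
-0.004 -0.0041 [-0.6, 2.0, -0.6]
-0.005 -0.0051 [-2.4, 0.4, -1.0]
-0.006 -0.0061 [-0.9, 0.5, -1.5]
-0.007 -0.0071 [-0.3, 0.7, -0.6]
-0.008 -0.0081 [-0.2, 0.5, -1.0]
-0.009 -0.0091 [-1.1, 0.7, -1.5]
-0.01 -0.0101 [0.6, 0.2, 0.1]
-0.011 -0.0111 [-0.5, 0.1, -0.7]
-0.012 -0.0121 [-0.8, 0.4, -1.3]
-0.013 -0.0128 [0.2, 4.0, -0.4]
-0.014 -0.0131 [2.0, 13.1, 1.1]
25.6333
```

```bash
python3 - <<'E'
from h import *
p=xy(); ctrl.move_l(L(-.006,p[1]+.006,.0825),vel=.03); ctrl.move_l(L(-.006,p[1]+.006,.12),vel=.08)
ctrl.move_l(L(-.09,-.05,.2),vel=.15); ctrl.sleep(.3)
cv2.imwrite('pics/w4.png',ctrl.read_camera('wrist')); print(ctrl.current_t(),F())
E
```

```text
27.9333 [ 0.00957766 -0.19781216 -0.09645976]
```

View pics/w4.png

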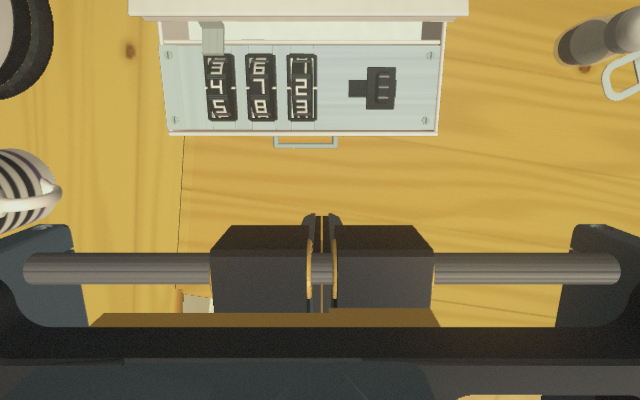

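The lid has sprung up: its front edge at y≈15 is raised, with the inside visible underneath. The catch is at the right (380,88), the wheels still read 4 7 2, and the arm is clear.

```bash
python3 -c "
from bench import ctrl
print(ctrl.sign_off())"
```

```text
the job is handed in; nothing more can be done
None
```

The box is open: the wheels read 4-7-2, the catch is against its right-hand stop and the lid has sprung up. Contact readings peaked at about 13 N, the job took about 28 s, and it is handed in with the arm clear.

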